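Fit the brass die plate into the press carrier

TASK

The brass die plate lies flush in a pocket of the wooden storage block: press down its end beside the red dot so that its other end tips up, take it out there, and lay it flat in the seat of the green carrier, between the lips. Then swing the carrier's red retaining hook over the plate until it rests fully down in its catch. Leave the steel plate lying flush in its pocket.

Things in the scene. Friction and masses are not known exactly. Their poses are not given: they have to be found in the camera images.
- storage_block: Fixed wooden block 160 x 150 x 42 mm (its x, y, z), origin at the centre of its underside. Two pockets, 126 mm long (block x), 54 mm wide, centred at y = +34 and -34 mm, each hold one plate, its top flush with the block's top, 2 to 3 mm of gap round it. A red dot on the rim at each pocket's -x end (x = -71 mm) marks the end to press.
- pocket_left (a point): Centre of the pocket at block y = +34 mm, level with the block's top (z = 42 mm). Under the plate is a tipping floor, pivoted across the pocket at x = -8 mm, 28 mm above the table. It tips only with the -x end going down, up to 0.45 rad at a firm stop; the plate's +x end then stands about 29 mm higher, its grasping edges clear of the block.
- pocket_right (a point): The same for the pocket at block y = -34 mm. In both, pressing the plate 44 mm to -x of its centre takes 4 to 9 N and that spot sinks about 15 mm to the stop. Friction keeps floor and plate tipped when let go; the plate stays loose on the floor. The +x end cannot be pressed down.
- brass_plate: Loose brass-coloured alloy plate 120 x 50 x 10 mm (its x, y, z), rounded edges, three dark flat rings on top, 0.14 to 0.28 kg. Origin at the centre of its underside, z up through the plate. At the start it lies flush in one of the two pockets (it may be either), underside 32 mm above the table, x axis along the block's x.
- steel_plate: Loose plate of the same form, size and frame in steel grey, flush in the other pocket. It must stay there.
- carrier: Fixed green carrier, base 164 x 108 x 8 mm (its x, y, z), origin at the centre of its underside. Round its seat stand lips, tops 21 mm above the table: at both ends (inner faces at x = +65 and -65 mm, 44 mm wide) and at the sides only near the -x end (x = -59 to -45 mm, inner faces at y = +30 and -30 mm). The sides at x > -5 mm are open for fingers.
- carrier_seat (a point): Centre of the top of the dark seat pad (122 x 40 mm), 14 mm above the table over the carrier's origin; axes as the carrier's. The plate's underside centre belongs here, its length along carrier x, either way round.
- retainer (a joint): Angle of the red retaining hook, a bar 14 mm wide, 8 mm thick. 0: level across the plate along carrier -y, in the catch, its underside 2 mm above the seated plate; pi/2: upright; starts at 1.8 to 2.3, leaning out to the +y side. The hinge is slightly stiff: the hook stays where it is left and moves at 1 to 2 N.
- retainer_hinge (a point): The hook's hinge between two steel cheeks (36 mm high), 30 mm above the table, at carrier x = -24, y = +43 mm; the hinge line runs along carrier x.
- retainer_catch (a point): Floor of the forked steel catch (prongs 32 mm high), 26 mm above the table, at carrier x = -24, y = -43 mm. To the right of the carrier stands a fixed dark green hand press, about 0.3 m tall, near x = 0.56, y = -0.18 m: pass over it or keep clear.
- retainer_tip (a point): Free end of the hook bar, 87 mm from the hinge.

How it is judged:
On the way, in this order (a step that is already met when the one before it is completed fails the run):
1. the brass plate is tipped up in its pocket by pressing its marked end (angle between brass_plate's own z axis and vertical above 0.3 rad and x of brass_plate in the frame of storage_block between -0.025 and 0.025 m and z of brass_plate in the frame of storage_block below 0.045 m), for 0.2 s.
2. the brass plate lies flat in the carrier's seat, let go, the hook still open (x of brass_plate in the frame of carrier_seat between -0.009 and 0.009 m and y of brass_plate in the frame of carrier_seat between -0.009 and 0.009 m and z of brass_plate in the frame of carrier_seat between -0.004 and 0.004 m and angle between brass_plate's own z axis and vertical below 0.05 rad and angle between the x axis of brass_plate and the x axis of carrier_seat, either way round below 0.2 rad and value of joint retainer above 1 rad and contact force between the fingers and brass_plate below 0.1 N), for 0.1 s.
At the end, for the whole second after the job is handed in: The brass plate lies flat (within 0.05 rad, 4 mm in height) in the carrier's seat, its centre within 9 mm of the seat's centre along each axis and its length within 0.2 rad of the carrier's; the hook is down in its catch (within 0.07 rad); the steel plate still lies flush in its pocket (x of brass_plate in the frame of carrier_seat between -0.009 and 0.009 m and y of brass_plate in the frame of carrier_seat between -0.009 and 0.009 m and z of brass_plate in the frame of carrier_seat between -0.004 and 0.004 m and angle between brass_plate's own z axis and vertical below 0.05 rad and angle between the x axis of brass_plate and the x axis of carrier_seat, either way round below 0.2 rad and value of joint retainer below 0.07 rad and linear speed of brass_plate below 0.01 m/s and angle between steel_plate's own z axis and vertical below 0.06 rad and z of steel_plate in the frame of storage_block between 0.027 and 0.036 m and x of steel_plate in the frame of storage_block between -0.008 and 0.008 m); the robot touches nothing.
It fails at once if the steel plate is tipped or taken out of its pocket (angle between steel_plate's own z axis and vertical above 0.15 rad or distance of steel_plate from where it was at the start of the episode above 0.02 m).
It also fails if it takes over 61 s, if anything falls off the work surface, if the arm or the gripper's body presses on something with over 40 N, if the wrist force passes 120 N, or if a joint passes its speed limit or range.

ROBOT

A 6-joint arm with a two-finger parallel gripper is mounted at the origin on a cart in front of the work surface, level with it; the furniture and walls round the work are solid. World frame = base frame: x ahead of the robot, y to its left, z up, the work surface at z = 0. Lengths are in m, angles in rad, forces in N, time in s.
With the tool pointing down it reaches from about 0.375 to 0.9 m from the base axis. Payload 3.1 kg.
Tool frame: the origin (TCP) lies midway between the tips of the shut fingers; the grasp point (between the pads) lies 19 mm behind it; z points along the fingers, y is the line along which they close (so a half turn about z gives the same grasp; the last joint's range is limited). The gripper opens to 87 mm and grips with 3 to 60 N. Pads are 19 mm wide; open, the fingers measure 117 mm over their backs; the gripper's body (75 mm by 190 mm) begins 51 mm behind the grasp point.
Start: joints at [1.026, 0.527, 1.433, -0, 1.181, -0.178], TCP at [0.224, 0.583, 0.223] pointing down, gripper open.
Joint ranges: [-3.08, 3.08], [-0.75, 2.2], [0.22, 2.44], [-1.43, 4.57], [0, 2.65], [-2.85, 2.85]. Speed limits (rad/s): [2.79, 2.79, 3.14, 3.14, 3.14, 3.14].

INTERFACE

Orientations are given as a rotation vector (axis times angle).
In Python, from workcell import manip gives the robot as it stands.
- The arm moves only by the shell command python3 -m creep 'ROWS' [FORCE]. ROWS is JSON, a list of rows, each a list of 7 numbers: the shift along the tool's x, y, z in mm, then the turn, a rotation vector about the tool's x, y, z in degrees, then the finger opening in mm, from 0 to 87. A call has 1 to 10 rows; each row shifts and turns the commanded pose from where the row before left it, along the tool's axes as they then stand; what a row does not reach is not made up. A row lasts 1/10 s, in which the tool goes at most 50 mm and 8.59 degrees, less where a joint would pass 70% of its speed; a pose out of reach is approached as far as the arm can. A call with a gripper value outside its range is refused whole. The fingers move at their own pace and stop on an object; FORCE is the grip in N (left out, the last holds). Time passes only in rows, so rows that do not move let the fingers close. It gives the time, the measured TCP pose, the force, the opening and the grip force at its end, in the units of the state.
- manip.get_state(): the state, without advancing time (a new reading comes with each control period).
- manip.read_camera(name): name is "side" or "top" or "wrist"; returns the picture (420x560x3 uint8, red, green, blue); there is no depth.
- manip.camera_params(name): a dict with "fx", "fy", "cx", "cy" (pixels), "k1" (the pictures are not rectified: a ray, as slopes to the right and down, at radius r is drawn at 1 + k1 r^2 times it, then the intrinsics apply), "xyz" and "rotation" of the camera in the world. Camera axes: x right, y down, z forward; pixel columns grow to the right and rows downward; lengths in m; the calibration is good to about 2 mm. A picture is of the moment at which its call begins: read the wrist's pose just before it. camera_params takes no time and is no camera call; for the wrist camera it gives the pose at the moment of the call.
- manip.hand_in(): hands the job in; it is judged then, once.
The state is a dict: "time_s": time; "joints": joint angles; "joint_velocities": joint speeds; "tau": joint torques, N m; "ee_pos": TCP position; "ee_rot": TCP orientation; "contact_force": force on the tool from outside, world axes, zero at the start; "torque": the same for the moment, N m; "finger_gap": finger opening in m; "grasp_force": force on a finger pad.
Only numpy, scipy, OpenCV 4.12 (cv2) and the standard library are available. Lean on these libraries where they do the work, as an engineer would, in place of code of your own. Each camera call takes 0.05 s, during which the arm holds its last target. There are 200 camera calls.

## Working session

There is one attempt and no reset: what is moved stays moved. The work goes in short steps, Python scripts to look and compute and a shell command to move; the robot and the scene stay as the last step left them, time stands still between calls to the robot, and variables do not carry over. Pictures are saved under pics/ and viewed, at most 14 in all, crops included, and the job is handed in when it is done.

```bash
ls; mkdir -p pics; cat > h.py <<'E'
import numpy as np, cv2
from scipy.spatial.transform import Rotation as R
from workcell import manip
def ray(p,uv):
    d=np.array([(uv[0]-p['cx'])/p['fx'],(uv[1]-p['cy'])/p['fy']]); s=d.copy()
    for _ in range(20): s=d/(1+p['k1']*(s@s))
    M=np.array(p['rotation']); M=M if M.shape==(3,3) else R.from_rotvec(M).as_matrix()
    return np.array(p['xyz']), M@np.array([s[0],s[1],1])
def onz(p,uv,z):
    o,d=ray(p,uv); return o+d*(z-o[2])/d[2]
E
python3 - <<'E'
from h import *
for n in ("side","top"):
    im=manip.read_camera(n); cv2.imwrite(f"pics/{n}0.png",im[:,:,::-1]); print(n,manip.camera_params(n))
s=manip.get_state();print(s)
E
```

```text
pics
side {'fx': 426.23597274983905, 'fy': 426.23597274983905, 'cx': 281.75289845716713, 'cy': 204.987075636725, 'k1': -0.09672615956163066, 'xyz': array([0.51975135, 0.83282267, 0.56076288]), 'rotation': array([ 0.05028644, -2.79257539,  1.41594849])}
top {'fx': 531.111541223457, 'fy': 531.111541223457, 'cx': 286.0750979298564, 'cy': 215.52782202880027, 'k1': -0.14580589840519648, 'xyz': array([0.42702592, 0.13455715, 1.0404137 ]), 'rotation': array([-2.1533934 ,  2.19162234, -0.09641396])}
{'time_s': 0.1, 'joints': array([ 1.02550636e+00,  5.28383056e-01,  1.43377138e+00, -6.79735616e-06,
        1.18139512e+00, -1.78502799e-01]), 'joint_velocities': array([ 0.00030692, -0.00362351, -0.00325227, -0.00034651, -0.00084896,
        0.0006147 ]), 'tau': array([-1.64616029e-05, -4.40983629e+01, -1.77149016e+01,  6.34777662e-02,
        5.32629818e-02, -6.67643963e-05]), 'ee_pos': array([0.22376587, 0.58286589, 0.22166432]), 'ee_rot': array([-5.72794239e-01, -3.08823365e+00,  2.87765088e-03]), 'contact_force': array([-0.60338175,  0.01354686, -0.11038567]), 'torque': array([0.0155992 , 0.05444773, 0.02579601]), 'grasp_force': 0.0, 'finger_gap': 0.08742097029843472}
```

View pics/top0.png

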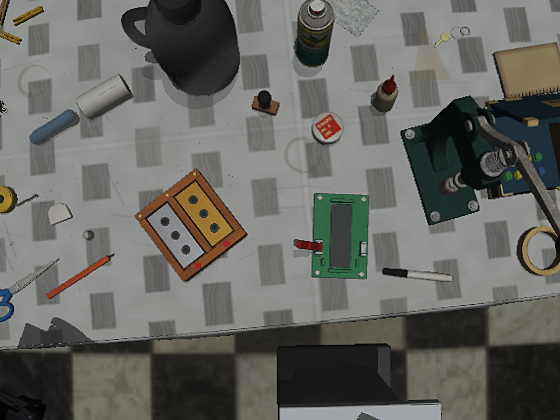

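View pics/side0.png

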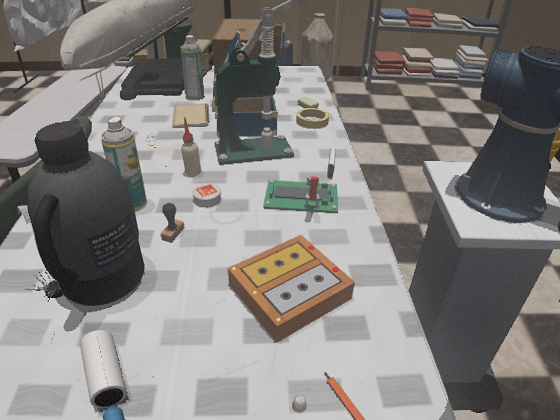

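The top view shows the block centred near (192,224), the brass plate in the right-hand pocket around (210,213) with its red dot at (228,243), and the steel plate's dot at (196,266). The carrier is near (341,236), with its hook to the left at (308,245) and the catch on the right at (363,247). The side view agrees.

```bash
cat > m.py <<'E'
from h import *
p=manip.camera_params("top"); im=cv2.imread("pics/top0.png"); hsv=cv2.cvtColor(im,cv2.COLOR_BGR2HSV)
def rect(mask,box,z,name):
    m=np.zeros(mask.shape,np.uint8); x0,y0,x1,y1=box; m[y0:y1,x0:x1]=mask[y0:y1,x0:x1]
    m=cv2.morphologyEx(m,cv2.MORPH_CLOSE,np.ones((9,9)) if 'plate' in name else np.ones((3,3)))
    c=max(cv2.findContours(m,cv2.RETR_EXTERNAL,cv2.CHAIN_APPROX_NONE)[0],key=cv2.contourArea)
    w=np.array([onz(p,q[0],z)[:2] for q in c]).astype(np.float32)*1000
    b=cv2.boxPoints(cv2.minAreaRect(w)); e=[b[1]-b[0],b[2]-b[1]]; e=max(e,key=np.linalg.norm)
    print(name,cv2.minAreaRect(w)[:2],"ang",np.degrees(np.arctan2(e[1],e[0]))); return m
R_=cv2.inRange
H=[160,160,440,290]
rect(R_(hsv,(20,100,90),(32,255,255)),(140,165,245,282),.042,"brass plate")
rect(R_(hsv,(0,0,100),(180,60,255)),(148,200,202,266),.042,"steel plate")
rect(R_(hsv,(5,80,40),(19,255,255))|R_(hsv,(20,100,90),(32,255,255)),(130,160,250,285),.042,"block plate")
rect(R_(hsv,(50,80,50),(85,255,255)),(305,185,378,284),.008,"carrier plate")
rect(R_(hsv,(0,0,50),(180,80,115)),(326,200,356,274),.014,"pad")
m=R_(hsv,(0,160,80),(4,255,255))|R_(hsv,(174,160,80),(180,255,255))
n,l,st,c=cv2.connectedComponentsWithStats(m)
for i in range(1,n):
    if st[i,4]>8: print(st[i],c[i],onz(p,c[i],.042)[:2])
E
python3 m.py; python3 -c "
from h import *
im=cv2.imread('pics/top0.png'); cv2.imwrite('pics/c1.png',cv2.resize(im[160:290,130:390],None,fx=3,fy=3,interpolation=cv2.INTER_CUBIC))"
```

```text
brass plate ((532.429443359375, 298.6009521484375), (133.55612182617188, 70.73851013183594)) ang 37.15916
steel plate ((487.208251953125, 349.7398681640625), (116.60610961914062, 101.80118560791016)) ang 0.1647971
block plate ((505.0020751953125, 319.9284362792969), (163.0200958251953, 149.61692810058594)) ang 36.726944
carrier plate ((481.92950439453125, 32.87742614746094), (106.73493957519531, 163.03952026367188)) ang -3.1552582
pad ((482.1219482421875, 32.816253662109375), (40.031578063964844, 121.08819580078125)) ang -3.2125633
[316 118  10   7  13] [320.53846154 121.07692308] [0.70108318 0.06753034]
[318 119  23  20 128] [331.0390625 127.7734375] [0.68750101 0.04763411]
[223 240   7   7  32] [225.90625 242.84375] [0.46964158 0.25143867]
[297 241   6   7  29] [299.44827586 244.03448276] [0.46506177 0.1129991 ]
[307 242   5   7  26] [308.76923077 245.        ] [0.46293036 0.095518  ]
[319 243   3   7  19] [319.89473684 246.        ] [0.46066593 0.07464053]
[195 262   6   7  33] [197.36363636 265.24242424] [0.4282718  0.30585625]
```

View pics/c1.png

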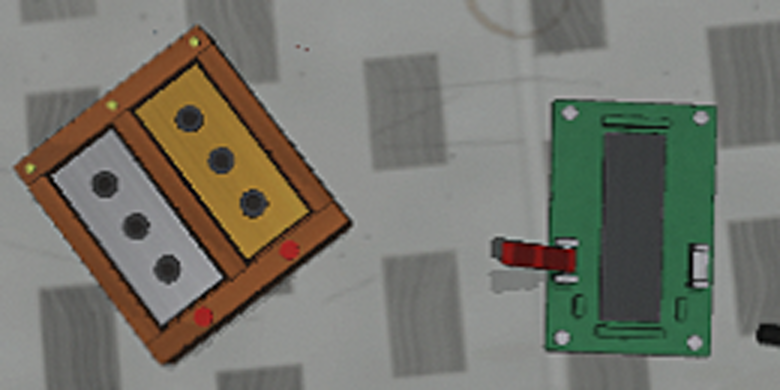

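The enlarged crop confirms the layout: brass is in pocket_right (block y = -34), block x is at about 37°, and carrier x is at about -3.2°. Next I'll work out the pressing move.

```bash
cat >> h.py <<'E'
BA=np.radians(36.9); BC=np.array([.5053,.3203,0]); CA=np.radians(-3.2); CC=np.array([.482,.0328,0])
def fr(a,c,p): return c+R.from_euler('z',a).as_matrix()@np.array(p)
def blk(x,y,z): return fr(BA,BC,(x,y,z))
def car(x,y,z): return fr(CA,CC,(x,y,z))
def tool(a,tilt=0,flip=False):
    # tool x = +/- frame x, z down; tilt>0 leans plate-like (-x end down)
    n=np.array([-np.sin(tilt),0,np.cos(tilt)]); z=-n; x=np.array([np.cos(tilt),0,np.sin(tilt)])
    if flip: x=-x
    return R.from_euler('z',a)*R.from_matrix(np.array([x,np.cross(z,x),z]).T)
def plan(pos,rot):
    s=manip.get_state(); r=R.from_rotvec(s['ee_rot'])
    t=np.degrees((r.inv()*rot).as_rotvec())
    print('turn',t.round(2),'then shift',(rot.inv().apply(pos-s['ee_pos'])*1000).round(1),'| world d',((pos-s['ee_pos'])*1000).round(1),'no-turn shift',(r.inv().apply(pos-s['ee_pos'])*1000).round(1))
E
python3 - <<'E'
from h import *
s=manip.get_state(); print(R.from_rotvec(s['ee_rot']).as_matrix().round(3))
P=blk(-.044,-.034,.07); print(P, blk(0,-.034,.042))
for f in (0,1): plan(P,tool(BA,0,f))
for f in (0,1): print((tool(CA,0,f).as_rotvec()).round(2)); plan(car(.048,0,.1),tool(CA,0,f))
E
```

```text
[[-0.933  0.359 -0.001]
 [ 0.359  0.933 -0.002]
 [ 0.    -0.002 -1.   ]]
[0.49052816 0.26669223 0.07      ] [0.52571429 0.29311072 0.042     ]
turn [-9.0000e-02  1.1000e-01  1.2208e+02] then shift [ 23.5 413.  151.7] | world d [ 266.8 -316.2 -151.7] no-turn shift [-362.5 -199.2  151.9]
turn [ -0.09  -0.07 -57.92] then shift [ -23.5 -413.   151.7] | world d [ 266.8 -316.2 -151.7] no-turn shift [-362.5 -199.2  151.9]
[ 3.14 -0.09  0.  ]
turn [-5.0000e-02  1.5000e-01  1.6218e+02] then shift [336.5 534.8 121.7] | world d [ 306.2 -552.7 -121.7] no-turn shift [-484.1 -406.   122.3]
[0.09 3.14 0.  ]
turn [ -0.11  -0.04 -17.82] then shift [-336.5 -534.8  121.7] | world d [ 306.2 -552.7 -121.7] no-turn shift [-484.1 -406.   122.3]
```

```bash
python3 -m creep '[[-36,-20,0,0,0,0,0],[-36,-20,0,0,0,0,0],[-36,-20,0,0,0,0,0],[-36,-20,0,0,0,0,0],[-36,-20,0,0,0,0,0],[-36,-20,0,0,0,0,0],[-36,-20,0,0,0,0,0],[-36,-20,0,0,0,0,0],[-36,-20,0,0,0,0,0],[-36,-20,0,0,0,0,0]]' 20
python3 -m creep '[[0,0,10,0,0,-8,0],[0,0,10,0,0,-8,0],[0,0,10,0,0,-8,0],[0,0,10,0,0,-8,0],[0,0,10,0,0,-8,0],[0,0,10,0,0,-8,0],[0,0,10,0,0,-8,0],[0,0,10,0,0,-2,0],[0,0,10,0,0,0,0],[0,0,0,0,0,0,0]]'
python3 -c "
from h import *
plan(blk(-.044,-.034,.05),tool(BA,0,1)); print(manip.get_state()['joints'])
im=manip.read_camera('side'); cv2.imwrite('pics/s2.png',im[:,:,::-1])"
```

```text
time_s: 1.1
ee_pos: [0.489, 0.2661, 0.2222]
ee_rot: [-0.573, -3.088, 0.0]
contact_force: [0.9, 0.5, 0.6]
finger_gap: 0.0155
grasp_force: 0.0
time_s: 2.1
ee_pos: [0.4872, 0.2672, 0.131]
ee_rot: [0.994, -2.976, -0.0]
contact_force: [-1.1, -0.2, 0.2]
finger_gap: 0.0004
grasp_force: 0.0
turn [ 0.07 -0.2   0.03] then shift [-2.3 -2.4 81. ] | world d [  3.3  -0.5 -81. ] no-turn shift [-2.6 -2.5 80.9]
[ 3.00516665e-01  5.61897354e-01  1.69042914e+00  4.16411637e-05
  8.92933955e-01 -1.91482843e+00]
```

View pics/s2.png

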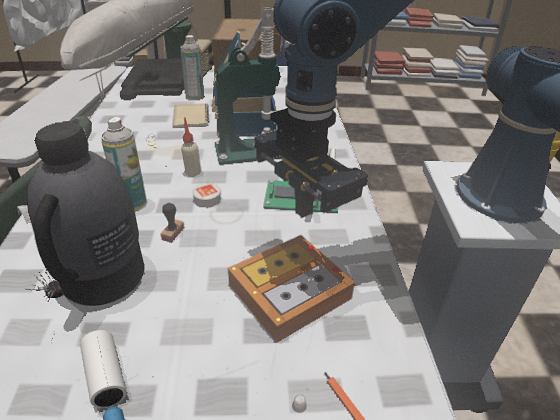

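The side view shows the shut fingers above the brass plate's marked end. The gripper's wide body lies along the closing direction. I'll press now.

```bash
python3 -m creep '[[-2,-2,20,0,0,0,0],[0,0,20,0,0,0,0],[0,0,20,0,0,0,0],[0,0,16,0,0,0,0],[0,0,3,0,0,0,0],[0,0,3,0,0,0,0],[0,0,3,0,0,0,0],[0,0,0,0,0,0,0]]'
python3 -m creep '[[0,0,3,0,0,0,0],[0,0,3,0,0,0,0],[0,0,3,0,0,0,0],[0,0,0,0,0,0,0]]'
```

```text
time_s: 2.95
ee_pos: [0.4916, 0.2674, 0.048]
ee_rot: [-0.996, 2.978, -0.0]
contact_force: [0.2, -0.4, 1.4]
finger_gap: 0.0007
grasp_force: 0.0
time_s: 3.35
ee_pos: [0.4905, 0.2666, 0.0388]
ee_rot: [0.997, -2.977, 0.001]
contact_force: [-2.4, -2.1, 3.7]
finger_gap: 0.0004
grasp_force: 2.0
```

```bash
python3 -m creep '[[0,0,2,0,0,0,0],[0,0,2,0,0,0,0],[0,0,2,0,0,0,0],[0,0,2,0,0,0,0],[0,0,0,0,0,0,0]]'
python3 -m creep '[[0,0,2,0,0,0,0],[0,0,1,0,0,0,0],[0,0,1,0,0,0,0],[0,0,0,0,0,0,0]]'
```

```text
time_s: 3.85
ee_pos: [0.4891, 0.2657, 0.0305]
ee_rot: [0.996, -2.974, 0.002]
contact_force: [-2.2, -4.5, 5.1]
finger_gap: 0.0005
grasp_force: 3.2
time_s: 4.25
ee_pos: [0.4891, 0.2656, 0.0283]
ee_rot: [0.996, -2.974, 0.002]
contact_force: [-4.8, -6.8, 17.3]
finger_gap: 0.0004
grasp_force: 9.5
```

```bash
python3 -m creep '[[0,0,1,0,0,0,0],[0,0,0,0,0,0,0],[0,0,0,0,0,0,0]]'
python3 -m creep '[[0,0,-10,0,0,0,0],[0,0,-20,0,0,0,0],[0,0,-40,0,0,0,30],[0,0,-40,0,0,0,70],[0,0,-20,0,0,0,78],[0,0,0,0,0,0,78]]'
python3 -c "
from h import *
plan(blk(.04,-.034,.15),tool(BA,.45,1))
for n in ('side','wrist'):
  im=manip.read_camera(n); im=im[180:360,180:400] if n=='side' else im; cv2.imwrite(f'pics/{n}3.png',cv2.resize(im[:,:,::-1],None,fx=2 if n=='side' else 1,fy=2 if n=='side' else 1))"
```

```text
time_s: 4.55
ee_pos: [0.4892, 0.2656, 0.0281]
ee_rot: [0.997, -2.975, 0.002]
contact_force: [-6.8, -5.7, 22.5]
finger_gap: 0.0001
grasp_force: 12.1
time_s: 5.15
ee_pos: [0.4937, 0.2682, 0.1589]
ee_rot: [-0.994, 2.971, -0.0]
contact_force: [0.0, 0.7, -0.6]
finger_gap: 0.0246
grasp_force: 0.0
turn [ -0.13 -25.34   0.13] then shift [-68.6   0.7  43.1] | world d [64.  49.  -8.9] no-turn shift [-80.5   0.6   9.6]
```

View pics/side3.png

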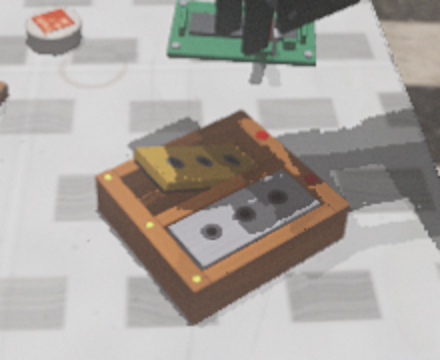

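The brass plate is tipped up with its far (+x) end raised, and the steel plate is still flush. Next I'll tilt the tool to match and approach.

```bash
python3 -m creep '[[0,0,0,0,-8.45,0,74],[0,0,0,0,-8.45,0,74],[0,0,0,0,-8.45,0,74],[-30,0,0,0,0,0,74],[-39,0,0,0,0,0,74],[0,0,20,0,0,0,74],[0,0,20,0,0,0,74],[0,0,0,0,0,0,74]]'
python3 -c "
from h import *
plan(blk(.041,-.034,.0506),tool(BA,.45,1))
im=manip.read_camera('wrist'); cv2.imwrite('pics/w4.png',im[:,:,::-1])"
```

```text
time_s: 6.05
ee_pos: [0.5507, 0.3201, 0.1397]
ee_rot: [-0.891, 2.634, 0.195]
contact_force: [-0.4, -0.8, 0.1]
finger_gap: 0.0737
grasp_force: 0.0
turn [ 1.16 -4.    0.21] then shift [34.4 -6.6 82.3] | world d [  7.8  -2.4 -89.1] no-turn shift [28.6 -8.2 84.4]
```

View pics/w4.png

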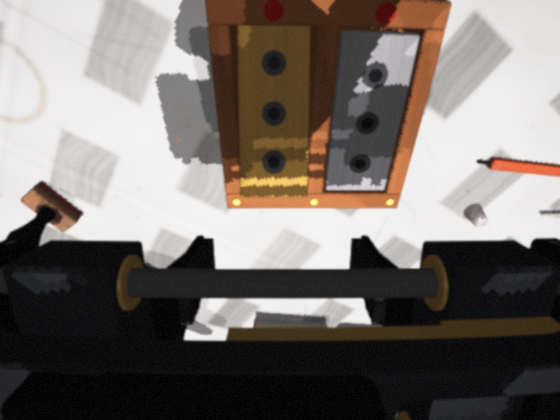

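The wrist view shows the brass plate around column 272, raised and aligned with the fingers, whose tips are at columns about 212 and 352. I'll let the arm settle and replan.

```bash
python3 -m creep '[[0,0,0,0,0,0,74],[0,0,0,0,0,0,74]]'
python3 -c "
from h import *
plan(blk(.041,-.034,.0506),tool(BA,.45,1)); p=manip.camera_params('wrist')
im=manip.read_camera('wrist'); hsv=cv2.cvtColor(im,cv2.COLOR_RGB2HSV)
g=cv2.inRange(im[:205],(0,0,0),(255,255,255))
# ring centres on the brass: intersect with tilted plane
M=R.from_euler('z',BA).as_matrix(); n=M@np.array([-np.sin(.45),0,np.cos(.45)]); q=blk(-.008,-.034,.028)+.014*n
y=cv2.morphologyEx(cv2.inRange(hsv,(18,80,40),(34,255,255)),cv2.MORPH_CLOSE,np.ones((5,5)));y[225:]=0
c=max(cv2.findContours(y,0,1)[0],key=cv2.contourArea)
b=cv2.boxPoints(cv2.minAreaRect(c));print(cv2.minAreaRect(c))
for uv in b:
  o,d=ray(p,uv); w=o+d*(n@(q-o))/(n@d); l=M.T@(w-q); print(uv,(l*1000).round(1),'along',round(1000*(l[0]/np.cos(.45))))
cv2.imwrite('pics/w5.png',im[:,:,::-1])"
```

```text
time_s: 6.3
ee_pos: [0.5525, 0.3203, 0.1444]
ee_rot: [-0.889, 2.626, 0.194]
contact_force: [-0.5, 0.1, 0.5]
finger_gap: 0.0739
grasp_force: 0.0
turn [ 0.99 -3.57  0.26] then shift [37.9 -5.6 85.9] | world d [  6.   -2.6 -93.8] no-turn shift [32.5 -7.  87.9]
((275.5, 104.5), (169.0, 71.0), 90.0)
[240.  20.] [-43.2 -22.2 -20.9] along -48
[311.  20.] [-43.5  26.2 -21. ] along -48
[311. 189.] [61.7 28.4 29.8] along 68
[240. 189.] [ 61.7 -24.2  29.8] along 69
```

```bash
python3 -m creep '[[0,0,0,1,-3.6,0.3,74],[19,-2.5,20,0,0,0,74],[19,-2.5,20,0,0,0,74],[0,0,15,0,0,0,74],[0,0,0,0,0,0,74],[0,0,0,0,0,0,74]]'
python3 -c "
from h import *
plan(blk(.041,-.033,.0506),tool(BA,.45,1))"
```

```text
time_s: 6.95
ee_pos: [0.5481, 0.3104, 0.0789]
ee_rot: [-0.856, 2.567, 0.196]
contact_force: [0.2, -0.5, -0.9]
finger_gap: 0.0739
grasp_force: 0.0
turn [-0.03  0.1  -0.02] then shift [ 0.9  0.6 31. ] | world d [  9.8   8.1 -28.3] no-turn shift [ 0.9  0.6 31. ]
```

```bash
python3 -m creep '[[1,0.5,15,0,0,0,74],[0,0,10,0,0,0,74],[0,0,6,0,0,0,74],[0,0,0,0,0,0,74]]'
python3 -m creep '[[0,0,0,0,0,0,45],[0,0,0,0,0,0,45],[0,0,0,0,0,0,45],[0,0,0,0,0,0,45],[0,0,0,0,0,0,45],[0,0,0,0,0,0,45]]' 45
python3 -c "
from h import *
plan(blk(.041,-.033,.0506),tool(BA,.45,1))"
```

```text
time_s: 7.35
ee_pos: [0.5579, 0.3186, 0.0503]
ee_rot: [-0.856, 2.567, 0.197]
contact_force: [0.2, 1.2, 0.6]
finger_gap: 0.074
grasp_force: 0.0
time_s: 7.95
ee_pos: [0.5573, 0.3184, 0.0501]
ee_rot: [-0.856, 2.568, 0.197]
contact_force: [-1.3, -0.1, 2.1]
finger_gap: 0.0492
grasp_force: 45.0
turn [-0.    0.06 -0.03] then shift [-0.7 -0.2 -0.2] | world d [0.6 0.2 0.5] no-turn shift [-0.7 -0.2 -0.2]
```

```bash
python3 -m creep '[[-5,0,-9,0,0,0,45],[-9,0,-18,0,0,0,45],[-9,0,-18,0,0,0,45],[-9,0,-18,0,0,0,45],[-9,0,-18,0,0,0,45],[-9,0,-18,0,0,0,45],[-9,0,-18,0,0,0,45],[0,0,0,0,0,0,45]]'
python3 -m creep '[[0,0,0,0,8.4,0,45],[0,0,0,0,8.4,0,45],[0,0,0,0,8.4,0,45],[0,0,0,0,0,0,45]]'
python3 -c "
from h import *
plan(car(.047,0,.12),tool(CA,0,1))
im=manip.read_camera('side'); cv2.imwrite('pics/s6.png',im[:,:,::-1])"
```

```text
time_s: 8.75
ee_pos: [0.5605, 0.32, 0.1833]
ee_rot: [-0.855, 2.563, 0.196]
contact_force: [0.7, -0.2, -2.5]
finger_gap: 0.0495
grasp_force: 45.0
time_s: 9.15
ee_pos: [0.5622, 0.3217, 0.1795]
ee_rot: [-0.992, 2.967, 0.007]
contact_force: [-0.4, 0.4, -2.2]
finger_gap: 0.0491
grasp_force: 45.0
turn [ 0.27  0.74 40.17] then shift [  17.  -293.    59.5] | world d [ -33.3 -291.6  -59.5] no-turn shift [ 202.8 -212.9   56.8]
```

View pics/s6.png

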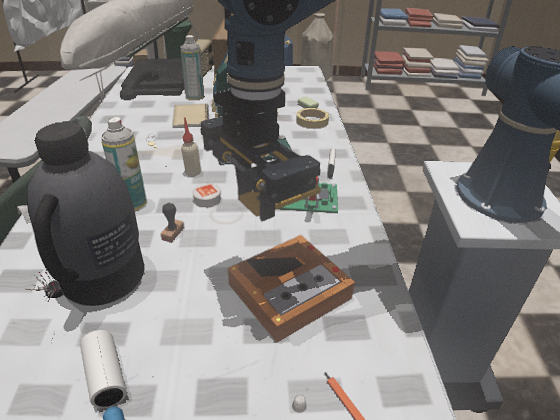

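The brass plate is held in the gripper and the pocket is empty. The steel plate is undisturbed. I'll carry the plate over the carrier.

```bash
python3 -m creep '[[0,0,0,0.3,0.7,8,45],[0,0,0,0,0,8,45],[0,0,0,0,0,8,45],[0,0,0,0,0,8,45],[0,0,0,0,0,8,45],[0,0,0,0,0,0,45]]'
python3 -m creep '[[2,-37,0,0,0,0,45],[2,-37,0,0,0,0,45],[2,-37,0,0,0,0,45],[2,-37,0,0,0,0,45],[2,-37,0,0,0,0,45],[2,-37,0,0,0,0,45],[3,-36,0,0,0,0,45],[2,-35,0,0,0,0,45],[0,0,0,0,0,0,45],[0,0,0,0,0,0,45]]'
python3 -c "
from h import *
plan(car(.045,0,.1),tool(CA,0,1))
for n in ('top','side'):
  im=manip.read_camera(n)[:,:,::-1]; cv2.imwrite(f'pics/{n}7.png',im)
im=cv2.imread('pics/top7.png'); a=cv2.resize(im[150:310,260:420],(400,400)); im=cv2.imread('pics/side7.png'); b=cv2.resize(im[80:280,180:380],(400,400)); cv2.imwrite('pics/v7.png',np.hstack([a,b]))"
```

```text
time_s: 9.8
ee_pos: [0.5569, 0.3186, 0.1792]
ee_rot: [-0.085, -3.139, 0.006]
contact_force: [-0.1, -1.0, -3.2]
finger_gap: 0.0494
grasp_force: 45.0
time_s: 10.8
ee_pos: [0.5249, 0.0275, 0.1816]
ee_rot: [0.086, 3.14, -0.005]
contact_force: [-0.8, -0.1, -2.9]
finger_gap: 0.0495
grasp_force: 45.0
turn [-0.18  0.05  0.05] then shift [-1.8  2.9 81.6] | world d [  2.    2.8 -81.6] no-turn shift [-1.8  3.1 81.6]
```

View pics/v7.png

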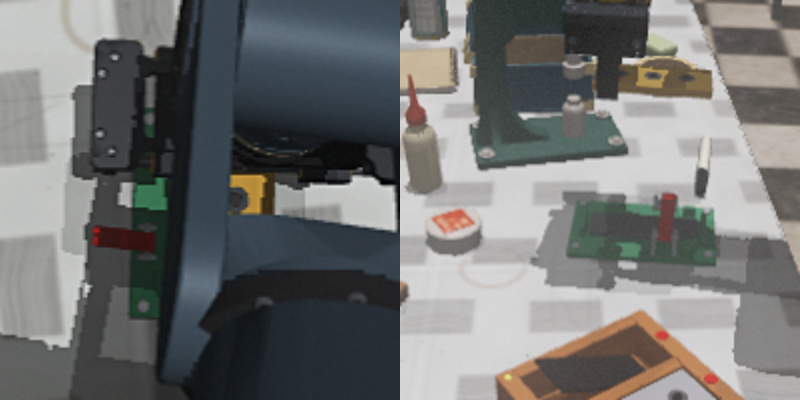

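The top and side crops show the plate held level over the carrier. The hook leans out to +y. I'll lower to just above the cheeks and look with the wrist camera.

```bash
python3 -m creep '[[-2,3,20,0,0,0,45],[0,0,30,0,0,0,45],[0,0,30,0,0,0,45],[0,0,30,0,0,0,45],[0,0,20,0,0,0,45],[0,0,0,0,0,0,45],[0,0,0,0,0,0,45]]'
python3 -c "
from h import *
plan(car(.045,0,.010),tool(CA,0,1))
p=manip.camera_params('wrist'); im=manip.read_camera('wrist')
cv2.imwrite('pics/w8.png',im[:,:,::-1])
s=manip.get_state();z=s['ee_pos'][2]+.015
hsv=cv2.cvtColor(im,cv2.COLOR_RGB2HSV)
y=cv2.morphologyEx(cv2.inRange(hsv,(18,80,40),(34,255,255)),cv2.MORPH_OPEN,np.ones((3,3)))
c=max(cv2.findContours(y,0,1)[0],key=cv2.contourArea);x0,y0,w,h=cv2.boundingRect(c);print(x0,y0,w,h)
for uv in [(x0,y0+5),(x0+w/2,y0),(x0+w,y0+5)]:
  q=onz(p,uv,z); print(uv,(R.from_euler('z',-CA).apply(q-CC)*1000).round(1))
"
```

```text
time_s: 11.6
ee_pos: [0.5285, 0.0313, 0.052]
ee_rot: [0.082, 3.139, -0.006]
contact_force: [0.0, -0.2, -2.5]
finger_gap: 0.0493
grasp_force: 45.0
turn [-0.23  0.07  0.19] then shift [ 1.5 -1.1 42. ] | world d [ -1.5  -1.  -42. ] no-turn shift [ 1.5 -1.  42. ]
226 39 116 182
(226, 44) [-54.8 -21.8  67.7]
(284.0, 39) [-56.7   2.5  67.7]
(342, 44) [-55.   26.8  67.7]
```

View pics/w8.png

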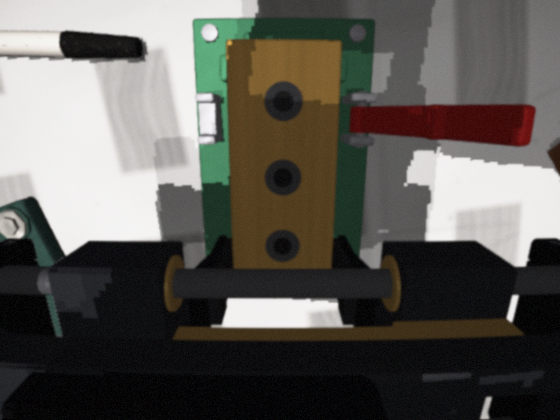

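The wrist view shows the brass plate at columns 226–342, end at row 39, held over the carrier. The carrier edges are at columns 193 and 375, row 18, with the hook open to the right. I'll measure the carrier in this same picture for the relative offset.

```bash
python3 -c "
from h import *
p=manip.camera_params('wrist'); im=cv2.imread('pics/w8.png');hsv=cv2.cvtColor(im,cv2.COLOR_BGR2HSV)
g=cv2.morphologyEx(cv2.inRange(hsv,(50,80,30),(85,255,255)),cv2.MORPH_OPEN,np.ones((3,3)));g[240:]=0;g[:,:150]=0
f=lambda uv,z:(R.from_euler('z',-CA).apply(onz(p,uv,z)-CC)*1000).round(1)
for r in (30,60,160):
  c=np.flatnonzero(g[r]); print('row',r,c.min(),c.max(),f((c.min(),r),.008),f((c.max()+1,r),.008))
for c in (240,280,330):
  r=np.flatnonzero(g[:,c]).min(); print('col',c,r,f((c,r),.008))
y=cv2.inRange(hsv,(16,80,40),(34,255,255))
for r in (60,120,200):
  c=np.flatnonzero(y[r,200:360])+200; print('plate',r,f((c.min(),r),.0665),f((c.max()+1,r),.0665))
"
```

```text
row 30 194 373 [-74.  -50.7   8. ] [-74.3  55.2   8. ]
row 60 195 371 [-57.2 -50.9   8. ] [-57.5  55.    8. ]
row 160 201 365 [  3.1 -50.6   8. ] [ 2.7 55.2  8. ]
col 240 19 [-79.7 -23.4   8. ]
col 280 19 [-79.6  -0.    8. ]
col 330 19 [-79.8  29.1   8. ]
plate 60 [-48.1 -22.1  66.5] [-48.2  26.7  66.5]
plate 120 [-22.9 -22.1  66.5] [-23.1  26.9  66.5]
plate 200 [ 14.  -23.   66.5] [13.8 26.7 66.5]
```

```bash
python3 -m creep '[[1,0,10,0,0,0,45],[0,0,10,0,0,0,45],[0,0,10,0,0,0,45],[0,0,6,0,0,0,45],[0,0,2,0,0,0,45],[0,0,0,0,0,0,45]]'
python3 -m creep '[[0,0,1,0,0,0,45],[0,0,1,0,0,0,45],[0,0,0,0,0,0,45]]'
```

```text
time_s: 12.25
ee_pos: [0.5272, 0.0302, 0.0135]
ee_rot: [0.086, 3.14, -0.007]
contact_force: [-0.3, -0.2, -2.6]
finger_gap: 0.0492
grasp_force: 45.0
time_s: 12.55
ee_pos: [0.5276, 0.0302, 0.0122]
ee_rot: [0.086, 3.139, -0.007]
contact_force: [-0.6, 0.0, -2.9]
finger_gap: 0.0491
grasp_force: 45.0
```

```bash
python3 -m creep '[[0,0,1,0,0,0,45],[0,0,0.5,0,0,0,45],[0,0,0,0,0,0,45]]'
python3 -m creep '[[0,0,0.5,0,0,0,45],[0,0,0.5,0,0,0,45],[0,0,0,0,0,0,45]]'
```

```text
time_s: 12.85
ee_pos: [0.5275, 0.0302, 0.0106]
ee_rot: [0.086, 3.139, -0.007]
contact_force: [-0.1, 0.4, -2.7]
finger_gap: 0.0493
grasp_force: 45.0
time_s: 13.15
ee_pos: [0.5276, 0.0302, 0.0097]
ee_rot: [0.086, 3.139, -0.007]
contact_force: [1.1, 0.2, 0.1]
finger_gap: 0.0496
grasp_force: 45.0
```

```bash
python3 -m creep '[[0,0,0,0,0,0,49],[0,0,0,0,0,0,50],[0,0,0,0,0,0,53],[0,0,0,0,0,0,62],[0,0,0,0,0,0,66],[0,0,0,0,0,0,66],[0,0,0,0,0,0,66]]'
python3 -m creep '[[0,0,-5,0,0,0,66],[0,0,-10,0,0,0,66],[0,0,-30,0,0,0,66],[0,0,-50,0,0,0,40],[0,0,-50,0,0,0,10],[0,0,-30,0,0,0,0],[0,0,0,0,0,0,0],[0,0,0,0,0,0,0]]'
python3 -c "
from h import *
p=manip.camera_params('wrist'); im=manip.read_camera('wrist');cv2.imwrite('pics/w9.png',im[:,:,::-1]);hsv=cv2.cvtColor(im,cv2.COLOR_RGB2HSV)
f=lambda uv,z:(R.from_euler('z',-CA).apply(onz(p,uv,z)-CC)*1000).round(1)
y=cv2.inRange(hsv,(16,80,40),(34,255,255));y[235:]=0
c=max(cv2.findContours(cv2.morphologyEx(y,cv2.MORPH_CLOSE,np.ones((5,5))),0,1)[0],key=cv2.contourArea)
for q in cv2.boxPoints(cv2.minAreaRect(c)): print(q,f(q,.024))
print(manip.get_state()['joints'])
r=cv2.inRange(hsv,(0,160,60),(4,255,255))|cv2.inRange(hsv,(174,160,60),(180,255,255))
print(cv2.boundingRect(r))
"
```

```text
time_s: 13.85
ee_pos: [0.5274, 0.0302, 0.0095]
ee_rot: [0.086, 3.139, -0.007]
contact_force: [0.5, 0.5, 0.1]
finger_gap: 0.0653
grasp_force: 0.0
time_s: 14.65
ee_pos: [0.5273, 0.031, 0.1858]
ee_rot: [0.085, 3.137, -0.007]
contact_force: [0.9, 0.1, -0.6]
finger_gap: 0.034
grasp_force: 0.0
[257.  80.] [-58.5 -22.9  24. ]
[309.  80.] [-58.6  26.3  24. ]
[309. 203.] [62.1 28.9 24. ]
[257. 203.] [ 62.2 -25.   24. ]
[-0.15066495  0.44878613  1.71708788 -0.00499646  0.974734   -1.6640774 ]
(290, 111, 229, 216)
```

View pics/w9.png

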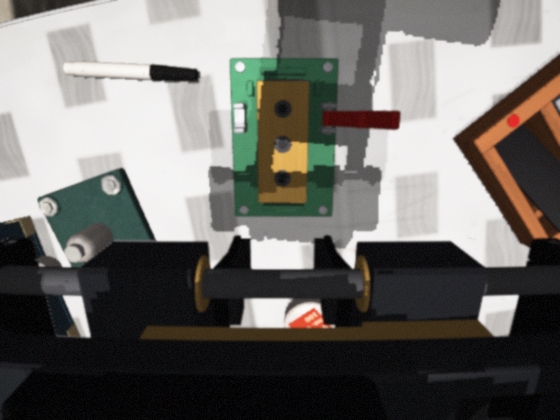

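The plate lies flat and centred in the seat (pixels 257–309 × 80–203, both relative offsets under 1 mm), and the hook is still open to the right at (325–400, 120). Next I'll go to the outer side of the hook.

```bash
python3 -c "
from h import *
p=manip.camera_params('top')
o,d=ray(p,(296.5,244)); M=R.from_euler('z',-CA); o=M.apply(o-CC); d=M.apply(d); q=o+d*(-.024-o[0])/d[0]; print('tip',q*1000,np.arctan2(q[2]-.03,q[1]-.043))
plan(car(-.024,.115,.186),tool(CA,0,1))"
```

```text
tip [-24.          85.5436996  105.07361978] 1.0552273386169697
turn [-0.24  0.03  0.07] then shift [ 68.5 114.2  -1.5] | world d [-62.  117.9   1.5] no-turn shift [ 68.3 114.3  -2.1]
```

```bash
python3 -m creep '[[0,38,0,0,0,0,0],[0,38,0,0,0,0,0],[0,38,0,0,0,0,0],[34,0,0,0,0,0,0],[34,0,0,0,0,0,0],[0,0,25,0,0,0,0],[0,0,25,0,0,0,0],[0,0,25,0,0,0,0],[0,0,25,0,0,0,0],[0,0,0,0,0,0,0]]' 20
python3 -c "
from h import *
plan(car(-.024,.115,.085),tool(CA,0,1))"
```

```text
time_s: 15.7
ee_pos: [0.4618, 0.1476, 0.08]
ee_rot: [-0.086, -3.131, 0.009]
contact_force: [-1.0, 0.3, 0.3]
finger_gap: 0.0004
grasp_force: 0.0
turn [-0.33 -0.54  0.06] then shift [-2.6  1.5 -5. ] | world d [2.7 1.4 5. ] no-turn shift [-2.6  1.5 -5.1]
```

```bash
python3 -m creep '[[-2.5,-8,0,0,0,0,0],[0,-8,0,0,0,0,0],[0,-8,0,0,0,0,0],[0,-8,0,0,0,0,0],[0,-8,0,0,0,0,0],[0,-8,0,0,0,0,0],[0,0,0,0,0,0,0]]'
python3 -m creep '[[0,-8,0,0,0,0,0],[0,-8,0,0,0,0,0],[0,-8,0,0,0,0,0],[0,-8,0,0,0,0,0],[0,-8,0,0,0,0,0],[0,0,0,0,0,0,0]]'
python3 -c "
from h import *
s=manip.get_state(); print((R.from_euler('z',-CA).apply(s['ee_pos']-CC)*1000).round(1))
im=manip.read_camera('side'); cv2.imwrite('pics/s10.png',cv2.resize(im[60:260,180:400,::-1],None,fx=2.5,fy=2.5))"
```

```text
time_s: 16.4
ee_pos: [0.4655, 0.0988, 0.0843]
ee_rot: [0.088, 3.139, -0.007]
contact_force: [0.7, -0.4, -1.5]
finger_gap: 0.0004
grasp_force: 0.0
time_s: 17.0
ee_pos: [0.4634, 0.0589, 0.0843]
ee_rot: [0.088, 3.139, -0.007]
contact_force: [-0.2, 1.0, 0.5]
finger_gap: 0.0006
grasp_force: 0.0
[-20.   25.   84.3]
```

View pics/s10.png

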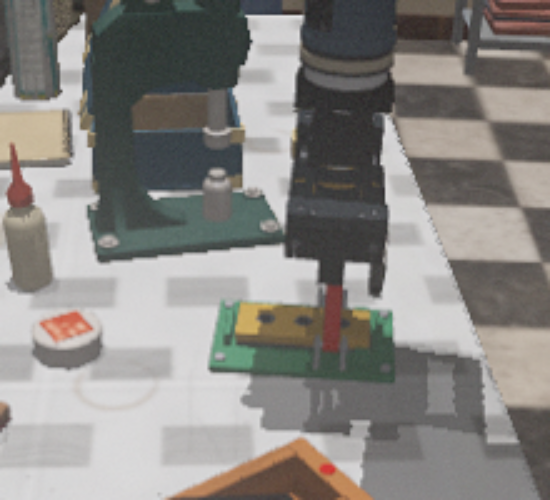

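The side view shows the hook (red) past upright, leaning over the plate ahead of the fingers at about (330,315). I'll follow its arc down.

```bash
python3 -m creep '[[3.5,-4.5,4,0,0,0,0],[0,-4.5,4,0,0,0,0],[0,-4.5,4,0,0,0,0],[0,-4.5,4,0,0,0,0],[0,-4.5,4,0,0,0,0],[0,-4.5,4,0,0,0,0],[0,-4.5,4,0,0,0,0],[0,-4.5,4,0,0,0,0],[0,0,0,0,0,0,0]]'
python3 -m creep '[[0,0,4,0,0,0,0],[0,0,4,0,0,0,0],[0,0,4,0,0,0,0],[0,0,2,0,0,0,0],[0,0,0,0,0,0,0]]'
python3 -c "
from h import *
s=manip.get_state(); print((R.from_euler('z',-CA).apply(s['ee_pos']-CC)*1000).round(1))"
```

```text
time_s: 17.95
ee_pos: [0.4578, 0.0235, 0.0519]
ee_rot: [0.087, 3.14, -0.007]
contact_force: [-1.1, -0.4, -0.1]
finger_gap: 0.0006
grasp_force: 0.0
time_s: 18.45
ee_pos: [0.4578, 0.0242, 0.0381]
ee_rot: [0.086, 3.14, -0.007]
contact_force: [0.8, 0.4, -0.2]
finger_gap: -0.0
grasp_force: 0.0
[-23.7  -9.9  38.1]
```

```bash
python3 -m creep '[[0,0,2,0,0,0,0],[0,0,1,0,0,0,0],[0,0,1,0,0,0,0],[0,0,0,0,0,0,0]]'
python3 -m creep '[[0,0,1,0,0,0,0],[0,0,1,0,0,0,0],[0,0,0,0,0,0,0]]'
```

```text
time_s: 18.85
ee_pos: [0.458, 0.0241, 0.0344]
ee_rot: [0.086, 3.139, -0.007]
contact_force: [-0.0, 0.9, -0.3]
finger_gap: 0.0002
grasp_force: 0.0
time_s: 19.15
ee_pos: [0.4581, 0.0241, 0.0339]
ee_rot: [0.086, 3.138, -0.007]
contact_force: [-2.2, -0.3, 16.2]
finger_gap: 0.0006
grasp_force: 8.0
```

Firm contact at z ≈ 34 mm, the height of the bar's top when it is in the catch. I'll retreat and check.

```bash
python3 -m creep '[[0,0,-10,0,0,0,0],[0,0,-30,0,0,0,0],[0,0,-40,0,0,0,0],[0,0,-40,0,0,0,0],[0,0,-40,0,0,0,0],[0,40,0,0,0,0,0],[0,45,0,0,0,0,0],[0,45,0,0,0,0,0],[0,45,0,0,0,0,0],[0,45,0,0,0,0,0]]'
python3 -m creep '[[0,45,0,0,0,0,0],[0,45,0,0,0,0,0],[0,0,0,0,0,0,0],[0,0,0,0,0,0,0]]'
python3 -c "
from h import *
a=manip.read_camera('top')[170:300,130:390,::-1]; b=manip.read_camera('side')[160:230,250:360,::-1]
b=cv2.resize(b,(770,294)); cv2.imwrite('pics/f.png',np.vstack([cv2.resize(a,(600,300)),cv2.resize(b,(600,295))]))"
```

```text
time_s: 20.15
ee_pos: [0.4694, 0.2462, 0.1917]
ee_rot: [0.086, 3.139, -0.007]
contact_force: [1.6, -0.2, -0.2]
finger_gap: 0.0004
grasp_force: 0.0
time_s: 20.55
ee_pos: [0.4739, 0.335, 0.1908]
ee_rot: [0.082, 3.14, -0.008]
contact_force: [-0.2, -0.8, 0.2]
finger_gap: 0.0007
grasp_force: 0.0
```

View pics/f.png

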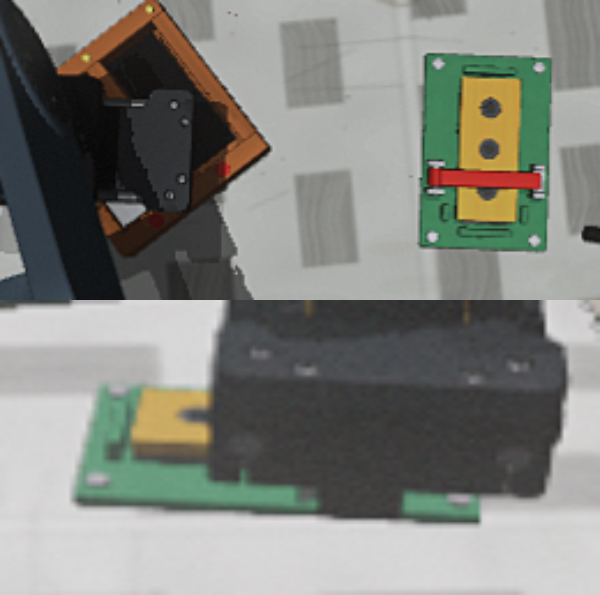

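The top view shows the plate seated and the hook lying straight across it into the catch, at (430–542, 180). The arm is clear, so I'll hand in.

```bash
python3 -c "
from workcell import manip
print(manip.hand_in())"
```

```text
the job is handed in; nothing more can be done
None
```

The job is handed in: the brass plate lies in the carrier's seat with the hook pressed down into its catch, and the steel plate was left untouched in its pocket. The interface gave no verdict.

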